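# Clamp up a re-glued drawer box

## Task

The small drawer box on the clamping board has a freshly glued joint that needs light, steady pressure. Slide the loose stop along its track against the box's side and lock it by turning its wing knob clockwise nearly all the way; then pump the clamp's trigger (never pushing the jaw itself) until the sprung pad presses on the box and has sunk about halfway into its travel. Do not let the pad bottom out and crush the box, leave the other things standing, and finish while still holding the trigger squeezed with the pad pressing like that.

Things in the scene. Friction and masses are not known exactly. Their poses are not given: they have to be found in the camera images.
- board: Fixed plywood board, 220 (x) by 560 (y, -310 to +250) by 18 mm thick; origin on its underside. Its y axis is the clamping direction, from the ratchet clamp (-y end) to the stop (+y end). The flush track and the clamp's bar lie along y at board x = +45, the bar's axis at z = 50. The clamp's frame stands at y = -105 to -235, up to 70 mm above the worktop, between board x = -40 and +70.
- small_box: Light wooden drawer box, 122 (x) by 132 (y) by 64 mm, loose, standing on the board between pad and stop; origin at the centre of its underside. Its sides are at its own y = +66 mm (stop side) and -66 mm (pad side). Its little knob looks to -x. Its yaw is the board's within 0.04 rad at the start.
- stop_face (a point): Middle of the flat face of the aluminium stop that must stand against the box (face 60 mm wide, its top edge 49 mm above the board). The face looks to the board's -y. The stop slides along the board's y only (about 1.5 N while unlocked); its carriage reaches 66 mm back (+y) from the face.
- stop (a joint): Travel of the stop along the track in m, 0 to 0.100; grows as the stop moves to the board's -y (towards the box and clamp).
- knob_grip (a point): Middle of the wing of the stop's black knob, where to grip it: wing 44 mm long, 12 mm thick, 22 mm high (11 mm above and below this point), on an upright stem 44 mm behind (+y) the stop's face, 108 mm above the worktop (the box's top is at 82 mm). The x axis of this point runs along the wing.
- stop_knob (a joint): Turn of the wing knob in rad, 0 (loose) to 1.5 (end stop), clockwise seen from above; starts between 0 and 0.25. The wing stands at 0.75 minus this value from the board's x axis (counter-clockwise positive). The brake bites from about 0.5 and is firm from about 1.2 on. It needs up to 0.25 N m and stays where it is left.
- trigger: Black trigger of the clamp; origin on its upright pivot at board x -17, y -172, z 50 mm. The lever, 100 mm long, 12 thick, 24 high, reaches towards board -x, slanting away from the fixed grip at rest. Squeezing it towards the grip (its end moves to board -y) turns it counter-clockwise by up to 0.34 rad; a spring (2.5 to 5 N at trigger_pull) returns it. Its frame has the board's yaw at rest.
- trigger_pull (a point): Point on the outer (+y) face of the trigger, 58 mm from its pivot, where fingers pull it. At rest it is 54 mm (along the board's y) from grip_back; fully squeezed about 35 mm. It moves with the trigger: up to 20 mm.
- grip_back (a point): Point on the outer (-y) face of the clamp's fixed black grip, across from trigger_pull, 50 mm above the worktop. The grip is 20 mm thick, 28 mm high (z 36 to 64) and sticks out level towards board -x (the robot), x -20 to -120 mm. A gripper from above can straddle grip and trigger here, closing along the board's y, and squeeze them together.
- clamp_jaw: Ratchet bar with jaw head (top 70 mm above table), origin on the bar's axis 63 mm ahead (+y) of the free pad's face. It slides to board +y, 68 mm at most: 1 mm of squeeze at trigger_pull moves it 0.76 mm after up to 5 mm of slack; teeth are 5 mm apart, a full squeeze gains 10 to 15 mm. With the trigger let go a pawl keeps it, but under pressure it backs off by up to 5 mm. It cannot be drawn back.
- pad_face (a point): Middle of the rubber face of the sprung pad (56 by 46 mm) ahead of the jaw head; it looks to the board's +y, at the box's side.
- clamp_pad (a joint): How far the pad is sunk back towards the jaw head, in m: 0 (free) to 0.015 (bottomed out). Spring 1.5 N per mm: about 11 N half way in.
- glue_bottle: White glue bottle, 50 mm across, 140 mm high, standing on the worktop; origin at its foot. Bystander.
- spice_jar: Spice jar, 41 mm across, 105 mm high, standing; origin at its foot. Bystander.
- pod_a: Coffee pod, 51 mm across, 45 mm high, standing; origin at its foot. Bystander.
- pod_b: Another coffee pod of the same size. Bystander.

How it is judged (in metres and radians):
On the way, in this order (a step that is already met when the one before it is completed fails the run):
1. the stop stands against the box's side (within 4 mm) (y of stop_face in the frame of small_box below 0.07 m and value of joint stop_knob below 0.9 rad), for 0.2 s.
2. the stop is locked there: knob turned past 1.15 rad, stop within 4 mm of the box (y of stop_face in the frame of small_box below 0.07 m and value of joint stop_knob above 1.15 rad), for 0.2 s.
3. the pad has met the box and begun to sink in (over 1.5 mm) (y of pad_face in the frame of small_box above -0.0695 m and value of joint clamp_pad above 0.0015 m), for 0.1 s.
At the end, for the whole second after the job is handed in: Fingers still hold the trigger squeezed (2 mm or more, over 1 N); the pad bears on the box, sunk in 4 to 11 of its 15 mm; the locked stop (knob past 1.1 rad) bears on the other side (both within 3.5 mm); the box is flat, still and untouched by the robot (value of joint clamp_pad between 0.004 and 0.011 m and y of pad_face in the frame of small_box above -0.0695 m and y of stop_face in the frame of small_box below 0.0695 m and value of joint stop_knob above 1.1 rad and contact force between the fingers and trigger above 1 N and y of trigger_pull in the frame of board below -0.1512 m and contact force between each of the arm, the fingers and small_box below 0.5 N and linear speed of small_box below 0.02 m/s and angle between small_box's own z axis and vertical below 0.05 rad); the arm keeps its last pose, push and grip.
It fails at once if the pad bottoms out (sunk over 13.5 mm) and crushes the box (value of joint clamp_pad above 0.0135 m).
It fails at once if the jaw is pushed by hand instead of with the trigger (contact force between any of the arm, the fingers and clamp_jaw above 2 N).
It fails at once if the box is tipped (angle between small_box's own z axis and vertical above 0.2 rad).
It fails at once if a bystander is knocked away or over (distance of any of glue_bottle, spice_jar, pod_a, pod_b from where it was at the start of the episode above 0.03 m or angle between any of glue_bottle, spice_jar, pod_a, pod_b's own z axis and vertical above 0.3 rad).
It also fails if it takes over 67 s, if anything falls off the work surface, if the arm or the gripper's body presses on something with over 40 N, if the wrist force passes 120 N, or if a joint passes its speed limit or range.

## Robot

A 7-joint arm with a two-finger parallel gripper is mounted at the origin on a cart in front of the work surface, level with it; the furniture and walls round the work are solid. World frame = base frame: x ahead of the robot, y to its left, z up, the work surface at z = 0. Lengths are in mm, angles in rad, forces in N, time in s.
With the tool pointing down it reaches from about 350 to 900 mm from the base axis. Payload 19.9 kg.
Tool frame: the origin (TCP) lies at the very end of the fingers, on their centre line; the grasp point (between the pads) lies 19 mm behind it (r.grip_point_offset is the distance from the TCP to the grasp point, in mm); z points along the fingers, y is the line along which they close (so a half turn about z gives the same grasp; the last joint's range is limited). The gripper opens to 85 mm and grips with 20 to 120 N. Pads are 22 mm wide; open, the fingers measure 114 mm over their backs; the gripper's body (76 mm by 85 mm) begins 54 mm behind the grasp point. The pads swing forward as they close: fully open they stand 13 mm farther back than shut.
Start: joints at [1.113, 0.417, -0.01, 1.614, 0.005, 1.111, -0.053], TCP at [253.016, -571.476, 231.26] pointing down, gripper open.
Joint ranges: [-2.81, 2.81], [-0.39, 2.02], [-1.27, 1.25], [0.06, 2.57], [-1.19, 4.33], [0.19, 2], [-2.82, 2.82]. Speed limits (rad/s): [1.89, 1.89, 2.39, 2.39, 3.01, 3.01, 3.01].

## Interface

Orientations are given as a 3x3 rotation matrix whose columns are the frame's x, y, z axes.
In Python, from station import r gives the robot as it stands. The module is installed in compiled form; this text tells all that it offers. Calls block until the motion is done:
- r.move_ptp(position, orientation): joint-space move of the TCP to a pose.
- r.move_l(position, vel=150, rot=None, until_force=None): straight line of the TCP; rot=None keeps the orientation; vel is the mean speed in mm/s. With until_force (N) it stops when the force on the tool has changed by that much, and returns True; else False.
- r.set_joints(angles): joint-space move.
- r.gripper_to(opening, grip_force=None): finger opening in mm; grip_force is the grip in N (None keeps the last); returns when the fingers have stopped.
- r.wait(seconds).
- r.inverse_kinematics(position, orientation): joint angles nearest the present ones, or None.
- r.observe(): the state.
- r.read_camera(name): name is "scene" or "side" or "wrist"; returns the picture (384x512x3 uint8, blue, green, red); there is no depth.
- r.camera_model(name): a dict with "mtx" (3x3 intrinsics, pixels), "k1" (the pictures are not rectified: a ray, as slopes to the right and down, at radius r is drawn at 1 + k1 r^2 times it, then the intrinsics apply), "eye" and "rotation" of the camera in the world. Camera axes: x right, y down, z forward; pixel columns grow to the right and rows downward; lengths in mm; the calibration is good to about 2 mm. A picture is of the moment at which its call begins: read the wrist's pose just before it. camera_model takes no time and is no camera call; for the wrist camera it gives the pose at the moment of the call.
A pose or a line that the arm cannot do raises r.PlanningError and nothing moves.
- r.finish_job(): hands the job in; it is judged then, once.
The state is a dict: "time": time; "qpos": joint angles; "qvel": joint speeds; "tau": joint torques, N m; "eef_pos": TCP position; "orientation": TCP orientation; "contact_force": force on the tool from outside, world axes, zero at the start; "torque": the same for the moment, N m; "grip_width": finger opening in mm; "grasp_force": force on a finger pad.
Only numpy, scipy, OpenCV 4.12 (cv2) and the standard library are available. Lean on these libraries where they do the work, as an engineer would, in place of code of your own. Each camera call takes 0.05 s, during which the arm holds its last target. There are 200 camera calls.

## Working session

There is one attempt and no reset: what is moved stays moved. The work goes in short steps, each a Python script; the robot and the scene stay as the last script left them, time stands still between calls to the robot, and variables do not carry over. Pictures are saved under pics/ and viewed, at most 12 in all, crops included, and the job is handed in when it is done.

```bash
mkdir -p pics
python3 - <<'E'
from station import r
import cv2
for n in("scene","side"):
    cv2.imwrite(f"pics/{n}0.png",r.read_camera(n)); print(n,r.camera_model(n))
print(r.observe()["time"])
E
```

```text
scene {'mtx': array([[423.57724007,   0.        , 256.52674107],
       [  0.        , 423.57724007, 196.03614906],
       [  0.        ,   0.        ,   1.        ]]), 'k1': -0.07041583333639187, 'eye': array([-263.46283587, 1083.15862713,  787.95718404]), 'rotation': array([[-0.83956727, -0.22618593,  0.49392988],
       [-0.54291103,  0.38171868, -0.74802303],
       [-0.01934998, -0.89617564, -0.44327735]])}
side {'mtx': array([[390.20111497,   0.        , 254.52419633],
       [  0.        , 390.20111497, 193.12712324],
       [  0.        ,   0.        ,   1.        ]]), 'k1': -0.08660134161971736, 'eye': array([  152.47341456, -1299.99703891,   858.64053769]), 'rotation': array([[ 0.96231352, -0.14703184,  0.22876697],
       [-0.27161488, -0.47839303,  0.83508411],
       [-0.01334342, -0.86574924, -0.50030012]])}
0.1
```

View pics/scene0.png

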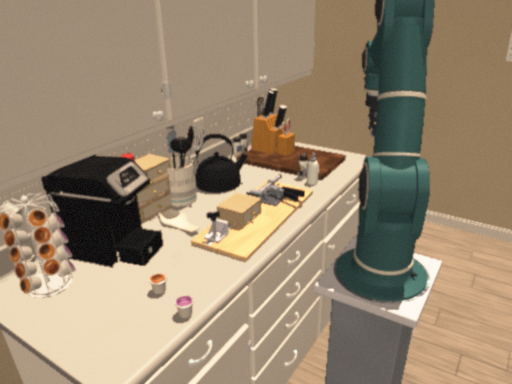

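View pics/side0.png

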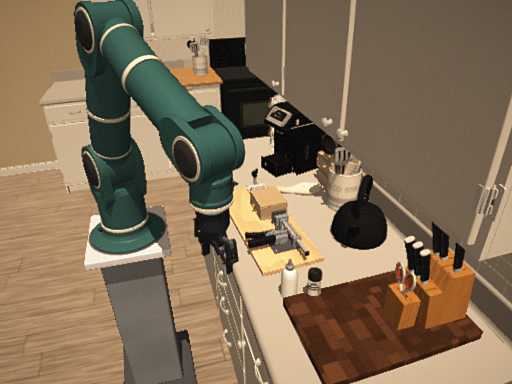

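The scene view shows the board with its near (+y) end at about (197,240)–(245,253) and its far end near (313,188). The stop is at (215,228), the box at (240,210), and the clamp with its black grip at (290,190). The side view shows the bottle at (290,280) and the jar at (314,282), beyond the clamp end.

```bash
cat > h.py <<'E'
from station import r
import numpy as np, cv2
def ray(m,u,v):
    K=m["mtx"];d=np.array([(u-K[0,2])/K[0,0],(v-K[1,2])/K[1,1]]);s=d.copy()
    for _ in range(20): s=d/(1+m["k1"]*(s@s))
    return m["rotation"]@np.array([s[0],s[1],1.])
def plane(m,u,v,z):
    d=ray(m,u,v);e=np.array(m["eye"]);return (e+d*(z-e[2])/d[2])[:2]
def proj(m,p):
    c=m["rotation"].T@(np.array(p,float)-m["eye"]);s=c[:2]/c[2];s=s*(1+m["k1"]*(s@s));K=m["mtx"]
    return np.array([K[0,0]*s[0]+K[0,2],K[1,1]*s[1]+K[1,2]])
def down(yaw):  # tool y axis along world angle yaw, z down
    y=np.array([np.cos(yaw),np.sin(yaw),0]);z=np.array([0,0,-1.]);return np.c_[np.cross(y,z),y,z]
def shot(n,f):
    m=r.camera_model(n);i=r.read_camera(n);cv2.imwrite(f"pics/{f}.png",i);np.save(f"pics/{f}.npy",m,allow_pickle=True);return m,i
E
python3 - <<'E'
from h import *
m=r.camera_model("scene")
for p in[(197,241),(244,254),(313,190)]: print(p,plane(m,*p,18))
print("box",plane(m,240,205,82),"grip",plane(m,295,191,50),"pods",plane(m,158,290,0),plane(m,184,315,0))
m=r.camera_model("side")
for p in[(264,270),(322,258)]: print(p,plane(m,*p,18))
print("bottle",plane(m,289,295,0),plane(m,314,293,0),"box",plane(m,268,198,82))
w=r.camera_model("wrist");o=r.observe();R=o["orientation"]
print(w["mtx"],w["k1"]);print(R);print(R.T@(w["eye"]-o["eef_pos"]),R.T@w["rotation"])
for q in[(560,-60,400),(560,0,450),(500,-100,380)]:
  for a in(0,np.pi/2,-np.pi/2): print(q,a,r.inverse_kinematics(q,down(a)))
E
```

```text
(197, 241) [581.52396619 176.62736984]
(244, 254) [400.68764341 157.81515014]
(313, 190) [ 421.16742981 -385.28141985]
box [534.91267003 -16.35053007] grip [ 450.614191   -279.19586089] pods [525.84851315 422.86420295] [389.51823301 462.54307369]
(264, 270) [ 431.71838063 -381.62121107]
(322, 258) [ 634.88291413 -380.57975754]
bottle [ 477.20832144 -492.99458903] [ 553.19416307 -507.30345257] box [547.44554306 -55.53585657]
[[317.55239965   0.         256.76455698]
 [  0.         317.55239965 191.79770046]
 [  0.           0.           1.        ]] -0.07757794954948195
[[ 9.14396288e-01  4.04819925e-01 -5.06662552e-04]
 [ 4.04820236e-01 -9.14395764e-01  9.81386668e-04]
 [-6.60052149e-05 -1.10248358e-03 -9.99999390e-01]]
[  75.08825654   -0.57703644 -142.85276164] [[-8.38658127e-04 -9.55845266e-01 -2.93869228e-01]
 [ 9.99999618e-01 -7.29187038e-04 -4.82077788e-04]
 [ 2.46506140e-04 -2.93869520e-01  9.55845513e-01]]
(560, -60, 400) 0 [ 0.53090091  0.23915851 -0.58711364  1.51417943  0.1329583   1.42839046
 -0.06195094]
(560, -60, 400) 1.5707963267948966 [ 0.64713935  0.26353519 -0.7401
[... 173 characters left out ...]
577]
(560, 0, 450) 0 [ 0.47944334  0.23037327 -0.66175724  1.42558511  0.14088006  1.53342086
 -0.17467729]
(560, 0, 450) 1.5707963267948966 [ 0.58209747  0.254002   -0.8011921   1.42253374  0.18154206  1.54083732
  1.36250632]
(560, 0, 450) -1.5707963267948966 [ 0.36887148  0.21206709 -0.51863125  1.42906367  0.10462056  1.52790777
 -1.71536081]
(500, -100, 380) 0 [ 0.62339662  0.12743984 -0.53717192  1.67162336  0.06654591  1.36077534
  0.07590437]
(500, -100, 380) 1.5707963267948966 [ 0.75331686  0.14249572 -0.68596419  1.66803385  0.09204555  1.36384942
  1.62417285]
(500, -100, 380) -1.5707963267948966 [ 0.45649359  0.11397346 -0.35049547  1.67655456  0.03996048  1.3581042
 -1.47114396]
```

Run:
```python
from h import *
a=np.pi/2+.045
r.move_ptp((500,-190,330),down(a)); m,i=shot("wrist","w1")
r.move_l((500,20,330),250); m,i2=shot("wrist","w2")
print(r.observe()["time"])
```

```text
2.8917
```

View pics/w1.png

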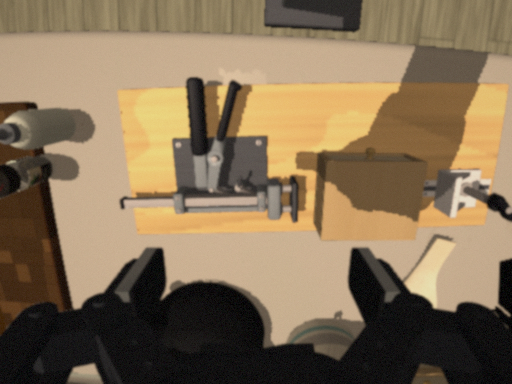

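View pics/w2.png

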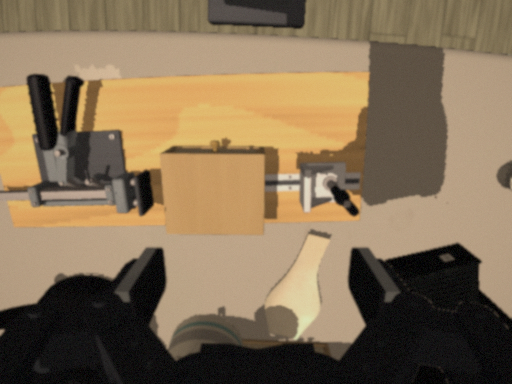

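w1 shows the grip at (197,115), the trigger at (230,108), the pad at (294,200), the box at 315–425 and the stop face at about column 442. w2 shows the whole stop, with the knob wing running from (330,180) to (357,213). Next I'll turn these pixels into positions.

Run:
```python
from h import *
L=lambda f:(np.load(f"pics/{f}.npy",allow_pickle=True).item(),cv2.imread(f"pics/{f}.png"))
m1,i1=L("w1");m2,i2=L("w2")
# board near edge: first orange row per column
def edge(m,i,cols):
    h=cv2.cvtColor(i,cv2.COLOR_BGR2HSV);k=((h[...,0]>8)&(h[...,0]<28)&(h[...,1]>110)).astype(np.uint8)
    P=[]
    for c in cols:
        rr=np.where(k[60:130,c])[0]
        if len(rr):P.append(plane(m,c,60+rr[0]-.5,18))
    return np.array(P),k
for n,m,i,cols in(("1",m1,i1,list(range(260,400,5))),("2",m2,i2,list(range(120,360,5)))):
    P,k=edge(m,i,cols);f=cv2.fitLine(P.astype(np.float32),cv2.DIST_HUBER,0,.01,.01).ravel()
    f*=np.sign(f[1]);print(n,"edge dir yaw",np.arctan2(-f[0],f[1]),"pt",f[2:])
    for row in(100,110,120): 
        x=np.where(k[row])[0];print(" row",row,"ends",plane(m,x[0]-.5,row,18),plane(m,x[-1]+.5,row,18))
# black masks
def blob(m,i,box,z,thr=45):
    x0,y0,x1,y1=box;g=i[y0:y1,x0:x1].max(2)<thr
    n,l,s,c=cv2.connectedComponentsWithStats(g.astype(np.uint8))
    j=1+np.argmax(s[1:,4]);pts=np.argwhere(l==j)[:,::-1]+[x0,y0]
    q=np.array([plane(m,*p,z) for p in pts.astype(float)]);e,V=np.linalg.eigh(np.cov(q.T))
    print(" blob",s[j,4],"px",c[j]+[x0,y0],"world",q.mean(0),"axis",np.arctan2(V[1,1],V[0,1]),"len",np.sqrt(12*e))
print("knob");blob(m2,i2,(318,165,370,225),112)
print("grip1");blob(m1,i1,(180,70,214,158),60);print("trig1");blob(m1,i1,(215,75,250,140),60)
big=np.hstack([cv2.resize(i2[130:250,130:380],None,fx=3,fy=3,interpolation=2)]);cv2.imwrite("pics/w2c.png",big)
cv2.imwrite("pics/w1c.png",cv2.resize(i1[70:245,170:440],None,fx=2.9,fy=2.9,interpolation=2))
```

```text
1 edge dir yaw 0.06344958 pt [-404.2766     97.987335]
 row 100 ends [ 437.91228103 -386.94766443] [409.63320434 169.25135526]
 row 110 ends [ 454.18828676 -571.69187597] [423.91997404 171.04974518]
 row 120 ends [ 468.83816624 -574.16703909] [438.51295159 171.30195966]
2 edge dir yaw 0.06759198 pt [-398.9903     22.344559]
 row 100 ends [ 440.48304701 -360.02871448] [424.30296848 171.04423484]
 row 110 ends [ 454.93427814 -362.37074464] [437.92979507 172.83660147]
 row 120 ends [ 469.5936561  -364.83303803] [451.8327705  173.23787536]
knob
 blob 178 px [339.5        194.62359551] world [535.29798117 120.18013251] axis -2.3694445640393957 len [12.46644248 22.17804916]
grip1
 blob 684 px [200.2997076  122.33333333] world [ 462.05420501 -264.17672887] axis -3.121206438283444 len [16.07042007 98.02823337]
trig1
 blob 234 px [229.0042735  110.78205128] world [ 446.0217521  -227.69827803] axis 2.8967045081169185 len [ 5.78600664 77.55132592]
```

View pics/w2c.png

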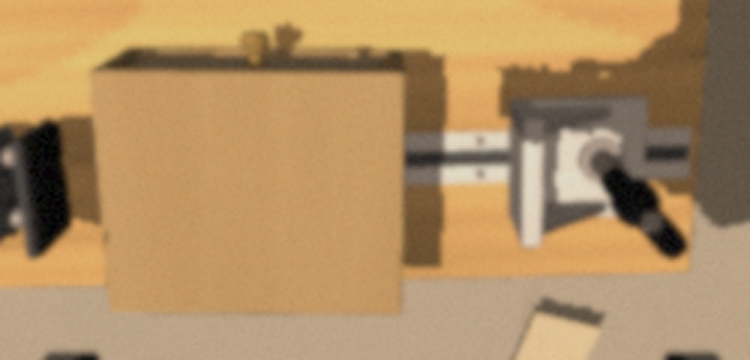

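View pics/w1c.png

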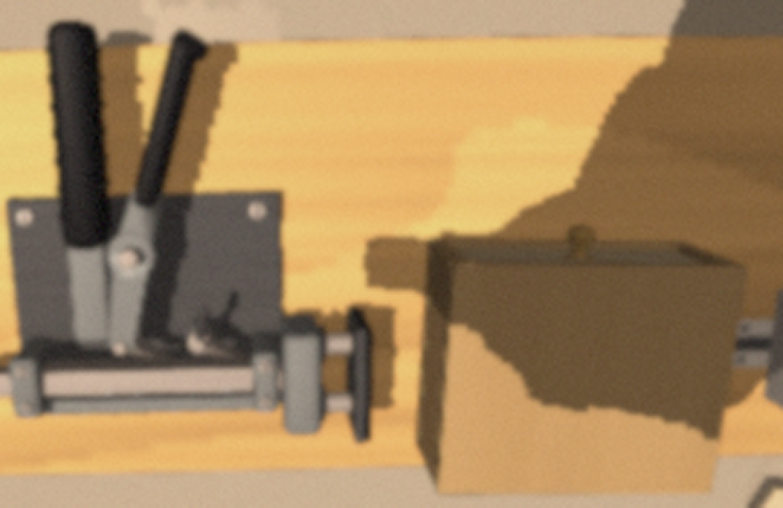

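```bash
cat >> h.py <<'E'
YAW=.065;O=np.array([512.8,-72.5])
RB=np.array([[np.cos(YAW),-np.sin(YAW)],[np.sin(YAW),np.cos(YAW)]])
B=lambda w:RB.T@(np.array(w)[:2]-O)
W=lambda x,y,z:np.r_[O+RB@np.array([x,y]),z]
E
python3 - <<'E'
from h import *
np.set_printoptions(precision=1,suppress=True)
L=lambda f:np.load(f"pics/{f}.npy",allow_pickle=True).item()
m1,m2=L("w1"),L("w2")
c2=lambda u,v:(130+u/3,130+v/3);c1=lambda u,v:(170+u/2.9,70+v/2.9)
for n,m,p,z in[("knobspot",m2,c2(650,215),119),("wing end",m2,c2(682,250),119),("stopface top",m2,c2(521,175),67),("stop back",m2,c2(648,130),60),("box+y a",m2,c2(404,70),82),("box+y b",m2,c2(402,312),82),("box-y a",m2,c2(92,70),82),("box-y b",m2,c2(108,312),82),
 ("w1 box-y a",m1,c1(455,265),82),("b",m1,c1(440,490),82),("w1 box+y a",m1,c1(742,267),82),("b",m1,c1(714,490),82),
 ("pivot",m1,c1(130,258),64),("pad top end a",m1,c1(357,310),73),("pad b",m1,c1(362,438),73),("pad w2 ",m2,c2(45,125),73),("pad w2b",m2,c2(38,255),73),("trig tip",m1,c1(190,40),62),("trig root",m1,c1(145,200),62)]:
  print(n,B(plane(m,*p,z)))
for m in(m1,m2): print("cam",B(m["eye"]),m["eye"][2], "knob pred px", proj(m,W(45,200,108)))
E
```

```text
knobspot [ 41.6 198. ]
wing end [ 56.8 211.9]
stopface top [ 39.7 154.1]
stop back [ 22. 212.]
box+y a [-11.4 102.4]
box+y b [98.1 99.9]
box-y a [-14.6 -27.6]
box-y b [ 95.5 -32.7]
w1 box-y a [-13.4 -28.6]
b [ 93.6 -31.1]
w1 box+y a [-10.3 100. ]
b [ 98.  101.1]
pivot [ -16.2 -171.5]
pad top end a [  8.1 -70. ]
pad b [ 70.1 -67. ]
pad w2  [ 10.5 -53.8]
pad w2b [ 70.8 -64.7]
trig tip [-109.6 -140.7]
trig root [ -41.8 -163.5]
cam [ -96.4 -115.1] 472.63082394425965 knob pred px [503.3 207.4]
cam [-82.5  94. ] 472.72381578858193 knob pred px [345.7 201.3]
```

Run:
```python
from h import *
a=YAW+.68+np.pi/2
r.move_ptp(W(45,198,150),down(a)); r.move_l(W(45,198,90),100)
r.gripper_to(0,60); o=r.observe();print(o["time"],o["grip_width"],o["grasp_force"],o["contact_force"],o["torque"],o["qpos"])
r.move_l(W(45,160,90),100)
o=r.observe();print(B(o["eef_pos"]),o["contact_force"])
r.move_l(W(45,141,90),40);o=r.observe();print(o["time"],B(o["eef_pos"]),o["contact_force"],o["torque"])
shot("wrist","w3")
```

```text
5.1583 16.84308328531922 58.431134819984436 [-3.42041741 -0.62415419  7.2655714 ] [-0.2087418   0.8308345   0.06064677] [ 0.31147461  0.6076919  -0.77777685  1.87066294  0.54304253  0.88791416
  1.58348556]
[ 45.05786522 159.16147288] [-3.23526127 -1.64080488  6.88175162]
6.3167 [ 45.11135587 140.50228383] [-3.17798986 -1.7175734   7.50795325] [-0.31012068  0.5505698   0.02388053]
```

View pics/w3.png

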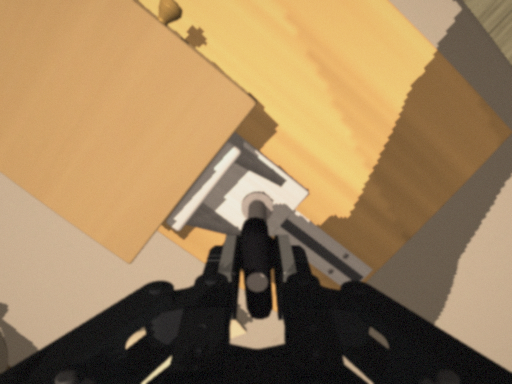

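The picture shows the wing held upright between the pads. The stop face's top edge runs (232,145)–(168,225), and the box's top edge (255,100)–(130,262). I'll check the gap from these.

Run:
```python
from h import *
m=np.load("pics/w3.npy",allow_pickle=True).item()
for p,z in[((255,100),82),((130,262),82),((234,142),67),((167,225),67)]:print(p,B(plane(m,*p,z)))
i=cv2.imread("pics/w3.png");cv2.imwrite("pics/w3c.png",cv2.resize(i[90:270,120:320],None,fx=3.3,fy=3.3,interpolation=2))
```

```text
(255, 100) [-11.3106202   94.62989523]
(130, 262) [97.18481473 94.41435901]
(234, 142) [12.46937075 99.52566763]
(167, 225) [73.83952553 98.5387141 ]
```

View pics/w3c.png

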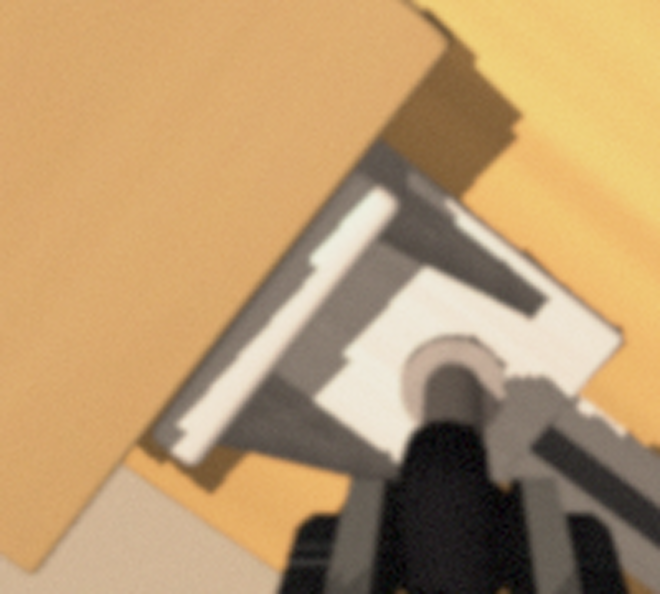

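The stop is in contact: the grey strip is its top in the box's shadow. The box is flush and squared up at y≈95. Turning the knob next.

Run:
```python
from h import *
r.gripper_to(0,90)
p=W(45,140.5,90)
for k in(.45,.8,1.1,1.3,1.42):
    r.move_l(p,vel=40,rot=down(YAW+.75-k+np.pi/2)) if 1 else 0
    o=r.observe();print(k,round(o["time"],2),B(o["eef_pos"]),o["contact_force"],o["torque"][2],o["grip_width"])
r.wait(.3);shot("wrist","w4")
r.gripper_to(85);r.move_l(W(45,140.5,150),150)
m,i=shot("wrist","w5");print(r.observe()["time"])
```

```text
0.45 7.12 [ 45.3213148  140.17536167] [-2.60152126 -0.1303058   8.36641878] -0.11935844480000085 15.724392071301452
0.8 7.62 [ 45.36062194 139.76587929] [-0.95757394 -2.94463086  9.07026411] -0.09203391466155685 15.532070706182646
1.1 8.07 [ 45.329733  139.4225101] [-3.51504236 -6.17686415 10.49824955] -0.10282857016834189 15.404165784203707
1.3 8.42 [ 45.20849518 139.17719074] [-3.25696221 -5.96283723 11.63449521] -0.09552680814460196 15.302456074410982
1.42 8.68 [ 45.16855391 139.03681103] [-3.69460417 -7.77062725 13.01781312] -0.042462822606021966 15.223944007242897
10.3083
```

View pics/w5.png

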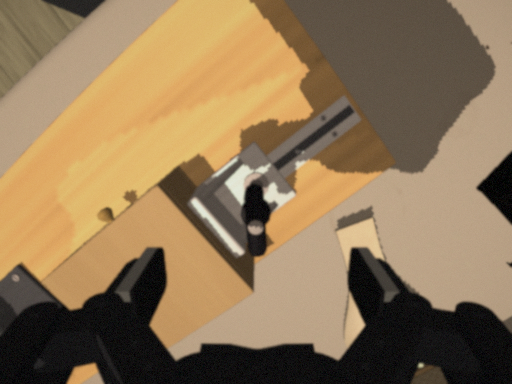

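The wing now lies in line with the tool at about 1.4 rad (px 255,185 to 257,250), and the stop still sits against the box edge. Next is the trigger. The fully open gripper straddles grip and trigger, and arm motion along −y does the pulling.

```bash
cat >> h.py <<'E'
TX,TZ=-72,24
ey=np.r_[RB[:,1],0]
def pull(y0,y1,step,fmax,vel=40):
    """pull in steps along board y; returns list of (y, force along board +y)"""
    out=[]
    for y in np.arange(y0,y1-1e-6,-step):
        r.move_l(W(TX,y,TZ),vel);o=r.observe();f=o["contact_force"]@ey;out.append((B(o["eef_pos"])[1],f))
        if f-F0>fmax:break
    return out
F0=0.
E
python3 - <<'E'
import h;from h import *
a=np.pi/2+YAW
r.move_ptp(W(TX,-178,130),down(a));r.move_l(W(TX,-178,TZ),120)
r.wait(.2);o=r.observe();h.F0=o["contact_force"]@ey;print(o["time"],h.F0,o["contact_force"],o["grip_width"])
for y,f in pull(-182,-208,2,25): print(round(y,2),round(f-h.F0,2))
print(r.observe()["time"]);shot("wrist","w6");shot("scene","s6")
E
```

```text
12.825 0.0032610611393513456 [-0.35325302 -0.01972588  0.34557461] 85.10044927634857
-182.45 0.98
-184.12 0.54
-186.12 0.73
-188.14 -0.48
-189.93 1.53
-191.94 1.94
-193.84 4.35
-195.8 5.07
-197.91 4.5
-199.96 3.88
-201.85 5.36
-203.84 4.06
-205.86 4.48
-207.91 3.7
16.325
```

View pics/w6.png

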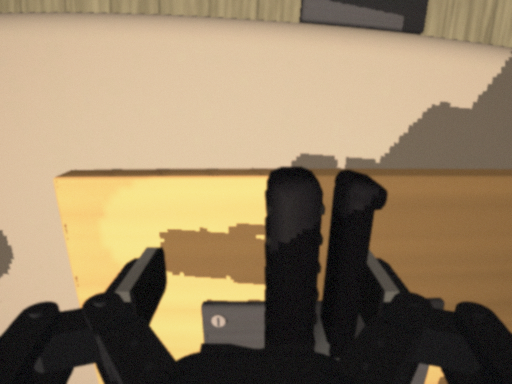

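The picture shows the right finger on the trigger (350,250), which is nearly parallel to the grip (295,260), with clearance at the left finger. I'll pump with a force guard.

Run:
```python
import h;from h import *
from h import *
def pump():
    hit=r.move_l(W(TX,-213.5,TZ),60,until_force=15);o=r.observe();a=(B(o["eef_pos"])[1],o["contact_force"]@ey,hit)
    r.move_l(W(TX,-186,TZ),150);return a,o["time"]
print(pump());shot("scene","p1");m=r.camera_model("scene")
print(pump());r.wait(.1);shot("scene","p2");print(r.observe()["time"],r.observe()["contact_force"]@ey)
def crop(f): 
    i=cv2.imread(f"pics/{f}.png");return cv2.resize(i[170:250,195:325],None,fx=4.5,fy=4.5,interpolation=2)[:270]
print(proj(m,W(45,-68,60)),proj(m,W(45,-37,60)))
cv2.imwrite("pics/pc.png",np.vstack([crop("scene0"),crop("p2")]))
```

```text
((np.float64(-211.8055561855401), np.float64(14.015639559752183), False), 16.675)
((np.float64(-210.6893589255733), np.float64(10.590567280361109), True), 17.5167)
17.9833 -0.28362837254274137
[252.30645296 195.96373844] [248.29297998 199.17038855]
```

View pics/pc.png

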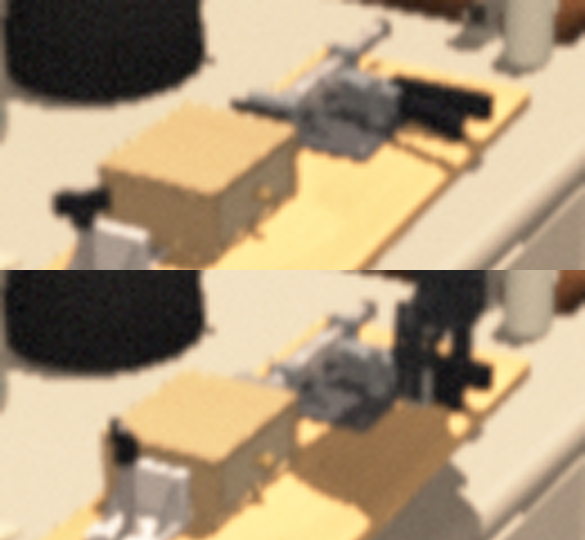

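```bash
cat >> h.py <<'E'
def F():
    f=[]
    for _ in range(4): r.wait(.03);f.append(r.observe()["contact_force"]@ey)
    return np.mean(f)
def slow(y0,y1,step,fstop):
    for y in np.arange(y0,y1-1e-6,-step):
        r.move_l(W(TX,y,TZ),40);f=F();o=r.observe();print(round(B(o["eef_pos"])[1],2),round(f,2),round(o["time"],1))
        if f>fstop:print("stop");break
E
python3 - <<'E'
from h import *
r.move_l(W(TX,-192,TZ),80)
slow(-194,-210.1,1.5,11)
E
```

```text
-193.2 10.1 18.6
-194.45 11.57 19.0
stop
```

The force rose earlier than I expected, so the pad may already be bearing on the box. I'll release and look from above before going further.

Run:
```python
from h import *
r.move_l(W(TX,-184,TZ),100);r.move_l(W(TX,-180,110),150);r.move_l(W(30,-60,165),250)
m,i=shot("wrist","w7");print(r.observe()["time"],proj(m,W(45,-38,73)))
c=proj(m,W(45,-60,73)).astype(int);x0,y0=c[0]-100,c[1]-75
print(x0,y0);cv2.imwrite("pics/w7c.png",cv2.resize(i[y0:y0+150,x0:x0+200],None,fx=4,fy=4,interpolation=2))
```

```text
20.8583 [285.03374708 215.74033224]
157 140
```

View pics/w7c.png

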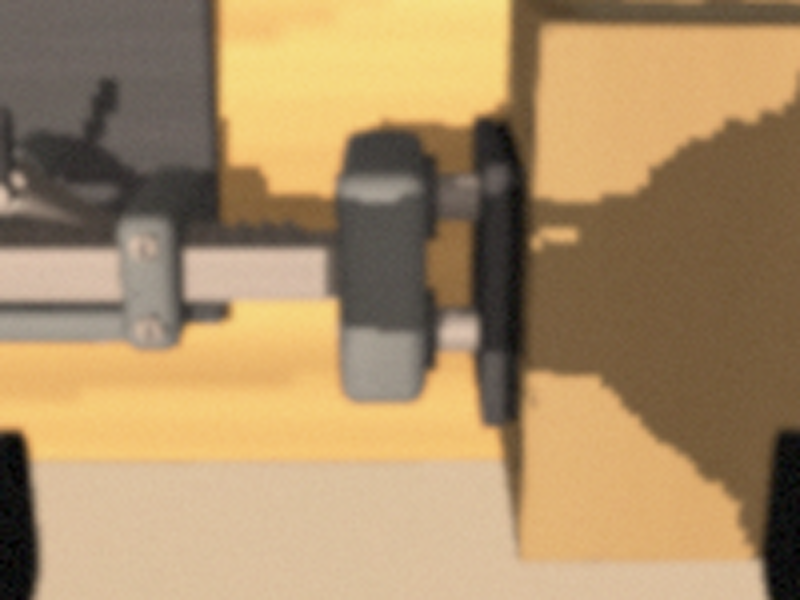

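The pad (485–515 in the crop) now meets the box side. The gap from jaw head to pad has shrunk from about 13 to 8 mm, so the pad is already sunk 4–5 mm on the pawl. That agrees with the force reading. I'll take up the trigger again gently and hold.

Run:
```python
from h import *
a=np.pi/2+YAW
r.move_l(W(TX,-180,110),250);r.move_l(W(TX,-182,TZ),150);r.wait(.2);print("F0",F())
r.move_l(W(TX,-188,TZ),80);slow(-189,-198,1,11.6)
```

```text
F0 -0.02106872476640878
-188.87 1.71 23.4
-189.2 6.52 23.8
-189.86 8.93 24.1
-190.67 10.06 24.5
-191.52 11.01 24.9
-192.4 11.06 25.3
-193.28 11.95 25.7
stop
```

Run:
```python
from h import *
r.wait(.8);o=r.observe();print(B(o["eef_pos"]),F(),o["grip_width"])
if F()>9: print(r.finish_job())
```

```text
[ -72.71605982 -193.29511503] 11.7116766777579 85.16138257464539
the job is handed in; nothing more can be done
None
```

The job is handed in: the stop is against the box and locked at about 1.4 rad, and the trigger is held squeezed about 4.8 mm. By the force reading the pad is sunk about 6.5 mm, but I did not check that final depth on camera, and the hand-in returned no verdict.

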